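Pack a baking kit and a gift kit

ROBOT

A 6-joint arm with a two-finger parallel gripper is mounted at the origin on a cart in front of the work surface, level with it; the furniture and walls round the work are solid. World frame = base frame: x ahead of the robot, y to its left, z up, the work surface at z = 0. Lengths are in mm, angles in degrees, forces in N, time in s.
With the tool pointing down it reaches from about 300 to 850 mm from the base axis. Payload 4.2 kg.
Tool frame: the origin (TCP) lies midway between the tips of the shut fingers; the grasp point (between the pads) lies 19 mm behind it; z points along the fingers, y is the line along which they close (so a half turn about z gives the same grasp; the last joint's range is limited). The gripper opens to 91 mm and grips with 3 to 60 N. Pads are 32 mm wide; open, the fingers measure 118 mm over their backs; the gripper's body (76 mm by 178 mm) begins 60 mm behind the grasp point.
Start: joints at [-69.729, 18.312, 89.639, -0, 72.044, -1.146], TCP at [209.969, -535.31, 213.976] pointing down, gripper open.
Joint ranges: [-177.97, 177.97], [-48.28, 115.42], [12.27, 149.76], [-77.06, 257.06], [2.81, 150.46], [-146.56, 146.56]. Speed limits (degrees/s): [147.25, 147.25, 180, 180, 180, 180].

INTERFACE

Orientations are given as [roll, pitch, yaw] about the fixed x, y, z axes, in that order (R = Rz(yaw) Ry(pitch) Rx(roll)).
In Python, from workcell import state, grab_frame, camera_model, job_done gives the robot as it stands.
- The arm moves only by the tool pendant, called after "Call:" in YAML: its name, and indented under it one key for each argument. Schema: {"type":"object","properties":{"segments":{"type":"array","items":{"type":"array","prefixItems":[{"type":"array","items":{"type":"number"},"minItems":3,"maxItems":3},{"type":"array","items":{"type":"number"},"minItems":3,"maxItems":3}],"minItems":2,"maxItems":2},"minItems":1,"maxItems":8},"finger_gap":{"type":"number"},"force":{"type":"number"},"only":{"type":"string"},"quiet":{"type":"boolean"},"lines":{"type":"string"}},"required":["segments"],"additionalProperties":false}. segments is a list of rows, 1 to 8 of them, each written [[dx, dy, dz], [rx, ry, rz]]: dx, dy, dz in shares of the most that a row can go, 1 being 50 mm, then a rotation vector rx, ry, rz in shares of 45 degrees (1.0 is 45 degrees); each row shifts and turns the commanded pose from where the row before left it, along the tool's axes as they then stand; what a row does not reach is not made up. A row lasts 1/10 s, in which the tool goes at most 50 mm and 8.59 degrees, less where a joint would pass 70% of its speed; a pose out of reach is approached as far as the arm can. finger_gap is the finger opening in mm, set as the call begins (left out keeps the last). The fingers move at their own pace and stop on an object; force is the grip in N (left out, the last holds). Time passes only in rows, so rows that do not move let the fingers close. The tool returns the time, the measured TCP pose, the force, the opening and the grip force at its end. only (a regular expression) keeps the lines of the reply that match it, lines (a string "A,B") keeps lines A to B, and quiet returns only ok. A shift or turn number past 1, either way, is cut back to 1. Input that does not fit is refused with a message, and nothing moves.
- state(): the state, without advancing time (a new reading comes with each control period).
- grab_frame(name): name is "scene" or "side" or "wrist"; returns the picture (400x640x3 uint8, blue, green, red); there is no depth.
- camera_model(name): a dict with "fx", "fy", "cx", "cy" (pixels), "T" (4x4, takes a point from camera to world coordinates). Camera axes: x right, y up, looking along -z (the intrinsics and any distortion apply to the point x, -y, -z); pixel columns grow to the right and rows downward; lengths in mm; the calibration is good to about 2 mm. A picture is of the moment at which its call begins: read the wrist's pose just before it. camera_model takes no time and is no camera call; for the wrist camera it gives the pose at the moment of the call.
- job_done(): hands the job in; it is judged then, once.
The state is a dict: "time_s": time; "qpos": joint angles; "qvel": joint speeds; "effort": joint torques, N m; "ee_pos": TCP position; "ee_rot": TCP orientation; "force": force on the tool from outside, world axes, zero at the start; "torque": the same for the moment, N m; "gripper_width": finger opening in mm; "gripper_force": force on a finger pad.
Only numpy, scipy, OpenCV 4.12 (cv2) and the standard library are available. Lean on these libraries where they do the work, as an engineer would, in place of code of your own. Each camera call takes 0.05 s, during which the arm holds its last target. There are 200 camera calls.

TASK

Pack the two card trays with things that stand close round them (not those along the back of the worktop). In the large, three-compartment tray goes the baking kit: the stack of empty foil cups flat in the wide end compartment, the smaller of the two measuring cups standing in the middle one, and the red-capped spice jar upright in the small square compartment at the other end. In the small, two-compartment tray goes the gift kit: the cake in the long compartment and the ribbon spool lying flat in the square one; set everything down gently inside its compartment, without dropping it, and leave the larger measuring cup and the kitchen timer where they are.

Things in the scene. Friction and masses are not known exactly. Their poses are not given: they have to be found in the camera images.
- large_tray: Large brown card tray, fixed, 141 (x) x 248 (y) mm. Origin: centre of its underside. Floor 3 mm thick; walls and dividers 3 mm thick, tops at z 11 mm. Compartments (x by y, centre in mm): wide end 135x88 at (0, 77); middle 135x80 at (0, -10); small square 68x68 at (-33.5, -87). Beyond the square, on its +x side, a solid card block as high as the walls fills that end.
- small_tray: Small brown card tray, fixed, 136 (x) x 178 (y) mm. Origin: centre of its underside. Floor 3 mm thick; walls and divider 3 mm thick, tops at z 11 mm. Compartments (x by y, centre in mm): long 130x84 at (0, 44); square 85x85 at (-22.5, -43.5). Beyond the square, on its +x side, a solid card block as high as the walls fills that end.
- cup_stack: Nested stack of empty oval foil cups, silver, the one near the trays (others, along the back wall, are not part of the job), 65 (x) x 113 (y) x 36 (z) mm, long axis y, solid to the touch, light. Origin: centre of its underside. Grasp across the 65 mm sides near the top. Either end may point either way in the tray.
- small_measure: The smaller steel measuring cup, 56 (x) x 83 (y) x 44 (z) mm. Origin: centre of the underside of that box; the round bowl (56 mm across at the rim, 44 mm high) is centred at y +14 mm, the upright wire handle lies at y -12 to -42 mm, x 0. Grasp across the outside of the bowl along x. The handle may point either way along the compartment's long (x) direction.
- spice_jar: Upright clear spice jar with a red screw cap, round, 42 mm diameter (cap 45 mm, upper 21 mm), 106 mm high. Origin: centre of its underside.
- cake: Baked golden cake in an oval silver foil cup, 59 (x) x 107 (y) x 28 (z) mm, long axis y, rigid. Origin: centre of its underside. Grasp across the 59 mm sides. Either end may point either way in the tray.
- spool_hub (a point): Spool of cream ribbon lying flat: round, 60 mm diameter, 22 mm high. This point is the centre of the spool's underside; z up along its axis. A short thin ribbon tail sticks out about 10 mm beyond the rim; it has no stiffness and may lie over a wall.
- large_measure: Bystander: the larger steel measuring cup, 72 (x) x 99 (y) x 57 (z) mm, same form as the small one. Origin: centre of the underside of that box. Must stay where it is.
- kitchen_timer: Bystander: white digital kitchen timer, standing, 43 (x) x 68 (y) x 64 (z) mm. Origin: centre of its underside. Must stay where it is.
There are look-alikes about, which are no part of the job. Leave any black look-alike of the part that bears spool_hub alone.

How it is judged:
By the outcome, as a careful person would: the job done as asked, in the order asked, and still so for the second after the job is handed in, with the robot touching nothing.
It also fails if it takes over 138 s, if anything falls off the work surface, if the arm or the gripper's body presses on something with over 40 N, if the wrist force passes 120 N, or if a joint passes its speed limit or range.

## Working session

There is one attempt and no reset: what is moved stays moved. The work goes in short steps, Python scripts to look and compute and a tool call to move; the robot and the scene stay as the last step left them, time stands still between calls to the robot, and variables do not carry over. Pictures are saved under pics/ and viewed, at most 14 in all, crops included, and the job is handed in when it is done.

```bash
mkdir -p pics; ls
```

Run:
```python
from workcell import *
import cv2,numpy as np
for n in("scene","side"):
    cv2.imwrite(f"pics/{n}0.png",cv2.resize(grab_frame(n),(800,500)))
    c=camera_model(n);print(n,{k:(np.round(v,3).tolist()) for k,v in c.items() if not isinstance(v,str)})
s=state();print(s)
```

```text
pics
scene {'fx': 367.977, 'fy': 367.977, 'cx': 316.589, 'cy': 203.481, 'T': [[-0.443, 0.618, -0.649, -212.048], [-0.897, -0.301, 0.325, 388.551], [0.005, 0.726, 0.688, 814.534], [0.0, 0.0, 0.0, 1.0]]}
side {'fx': 366.814, 'fy': 366.814, 'cx': 318.382, 'cy': 195.846, 'T': [[-0.903, 0.264, -0.339, 122.837], [-0.43, -0.532, 0.729, 857.028], [0.012, 0.804, 0.594, 699.784], [0.0, 0.0, 0.0, 1.0]]}
{'time_s': 0.1, 'qpos': array([-6.97301950e+01,  1.83461009e+01,  8.96981705e+01,  3.52551372e-04,
        7.20432228e+01, -1.14765951e+00]), 'qvel': array([-0.0037828 , -0.11168437, -0.2034378 ,  0.07409018,  0.02012077,
        0.06106017]), 'effort': array([-7.03953701e-04, -4.13332701e+01, -2.32510078e+01,  7.28388224e-02,
        4.22111875e-02, -3.91728361e-05]), 'ee_pos': array([ 209.80127114, -534.8861108 ,  213.23160692]), 'ee_rot': array([-1.79912530e+02, -2.08757363e-03,  2.14173540e+01]), 'force': array([ 0.62326981, -0.0907924 , -0.212442  ]), 'torque': array([ 0.01634751,  0.00729873, -0.01637269]), 'gripper_force': 0.0, 'gripper_width': 90.97643270776088}
```

View pics/scene0.png

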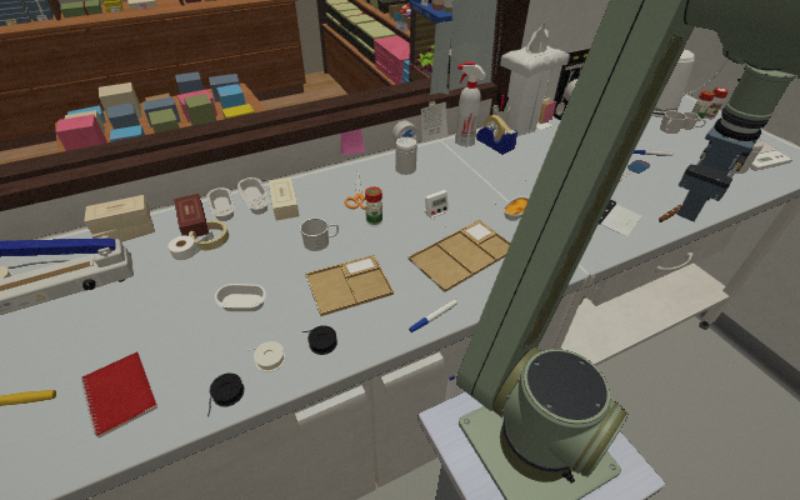

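View pics/side0.png

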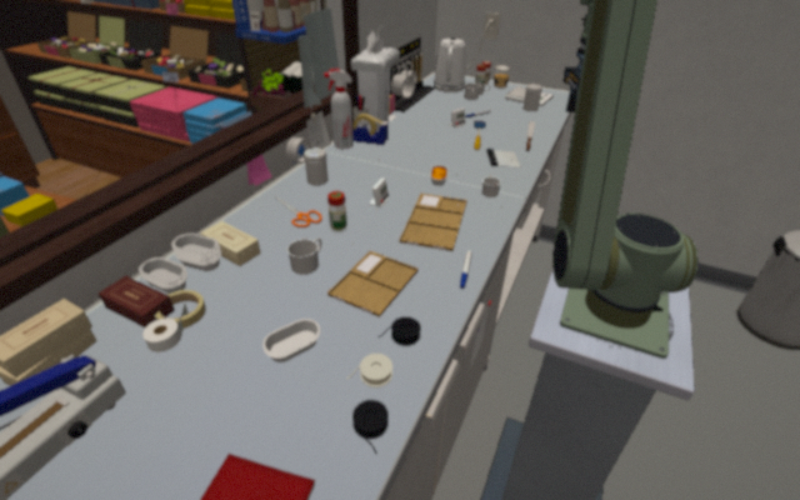

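Scene: small tray (350,283), large tray (462,253), foil stack candidates: near (240,297) versus back wall (220,203),(252,193). Spool: cream (268,355) versus black (227,389),(322,340) and the tape roll (183,245). Jar: (374,205) versus far jars (705,103),(720,98). Cake (515,207). Measuring cups: large (317,234); the small one is in the side view (490,186), versus far mugs (672,120),(533,97 side). Timer (437,203).

Create h.py:
```python
from workcell import *
import cv2,numpy as np
from scipy.spatial.transform import Rotation as R
def ray(c,u,v):
    d=np.array([(u-c["cx"])/c["fx"],-(v-c["cy"])/c["fy"],-1.]);T=np.array(c["T"]);return T[:3,3],T[:3,:3]@d
def w(c,u,v,z=0):
    o,d=ray(c,u,v);return (o+d*(z-o[2])/d[2])
def proj(c,p):
    T=np.array(c["T"]);q=T[:3,:3].T@(np.array(p)-T[:3,3]);return np.array([c["cx"]+c["fx"]*q[0]/-q[2],c["cy"]+c["fy"]*q[1]/q[2]])
def rot(s): return R.from_euler('xyz',s["ee_rot"],degrees=True)
def to(p,yaw=None):
    """tool-axes delta to world TCP p, then rotvec to tool-down with given yaw (mod 180)"""
    s=state();r=rot(s);d=r.inv().apply(np.array(p)-s["ee_pos"]);print("pos",s["ee_pos"].round(1),s["ee_rot"].round(1),"t",round(s["time_s"],1),"move(tool)",d.round(1))
    if yaw is not None:
        for y in(yaw,yaw+180): print(" rotvec to yaw",y,(r.inv()*R.from_euler('xyz',[180,0,y],degrees=True)).as_rotvec(degrees=True).round(1),"j6",s["qpos"][5].round(1))
def wristshot(name,x2=1.25):
    c=camera_model("wrist");im=grab_frame("wrist");cv2.imwrite(f"pics/{name}.png",cv2.resize(im,None,fx=x2,fy=x2,interpolation=cv2.INTER_CUBIC));np.save(f"pics/{name}.npy",c,allow_pickle=True);return c
def cam(name): return np.load(f"pics/{name}.npy",allow_pickle=True).item()
```

Run:
```python
from h import *
c=camera_model("scene");d=camera_model("side")
for n,u,v,z in [("stackS",240,297,20),("spoolS",268,355,11),("jarbase",374,220,0),("smallT",350,283,5),("largeT",462,253,5),("cake",515,207,15),("lm",317,246,0),("timer",437,214,0),
 ("sT c1",306,281,11),("sT c2",320,312,11),("sT c3",392,290,11),("sT c4",376,257,11),("lT c1",409,255,11),("lT c2",447,288,11),("lT c4",479,222,11)]: print(n,w(c,u*.8,v*.8,z).round(0))
for n,u,v,z in [("smallmeas",490,186,22),("cake",439,174,15),("jar",338,228,0),("lT",401,244,11),("lT",457,249,11),("lT",467,196,11),("lT",419,193,11),("sT",330,290,11),("sT",379,312,11),("sT",417,271,11),("sT",371,252,11)]: print("side",n,w(d,u*.8,v*.8,z).round(0))
w_=camera_model("wrist");s=state();T=np.array(w_["T"]);print(rot(s).inv().apply(T[:3,3]-s["ee_pos"]).round(1),(rot(s).inv().as_matrix()@T[:3,:3]).round(2),w_["fx"])
```

```text
stackS [567. 396.  20.]
spoolS [391. 379.  11.]
jarbase [709.  -3.   0.]
smallT [511. 149.   5.]
largeT [ 482. -149.    5.]
cake [ 570. -380.   15.]
lm [676. 176.   0.]
timer [ 655. -175.    0.]
sT c1 [557. 243.  11.]
sT c2 [452. 245.  11.]
sT c3 [441.  71.  11.]
sT c4 [560.  58.  11.]
lT c1 [530. -20.  11.]
lT c2 [390. -49.  11.]
lT c4 [ 562. -254.   11.]
side smallmeas [ 389. -369.   22.]
side cake [ 560. -385.   15.]
side jar [700.   1.   0.]
side lT [511.   5.  11.]
side lT [376. -38.  11.]
side lT [ 438. -299.   11.]
side lT [ 572. -252.   11.]
side sT [579. 231.  11.]
side sT [450. 245.  11.]
side sT [432.  85.  11.]
side sT [563.  68.  11.]
[  80.9    0.5 -170.8] [[ 0.    0.96  0.28]
 [ 1.    0.   -0.  ]
 [-0.    0.28 -0.96]] 330.3285782092432
```

```bash
python3 -c "
from h import *
to([580,-210,340],0)"
```

```text
pos [ 209.8 -534.9  213.2] [-179.9   -0.    21.4] t 0.1 move(tool) [ 463.3 -167.5 -126.5]
 rotvec to yaw 0 [-0.1  0.  21.4] j6 -1.1
 rotvec to yaw 180 [-0.000e+00 -1.000e-01 -1.586e+02] j6 -1.1
```

Careful with the scale: shifts go in shares of 50 mm and turns go in shares of 45 degrees. That gives: 40 mm is 0.8, -14 mm is -0.28.

Call:
pendant:
  segments:
    - [[0.8, -0.28, -0.22], [0, 0, 0]]
    - [[0.8, -0.28, -0.22], [0, 0, 0]]
    - [[0.8, -0.28, -0.22], [0, 0, 0]]
    - [[0.8, -0.28, -0.22], [0, 0, 0]]
    - [[0.8, -0.28, -0.22], [0, 0, 0]]
    - [[0.8, -0.28, -0.22], [0, 0, 0]]
    - [[0.8, -0.28, -0.22], [0, 0, 0]]
    - [[0.8, -0.28, -0.22], [0, 0, 0]]

```text
time_s: 0.9
ee_pos: [467.9, -312.7, 302.1]
ee_rot: [-180.0, 0.0, 21.4]
force: [-0.2, -0.1, -0.0]
gripper_width: 91.3
gripper_force: 0.0
```

Call:
pendant:
  segments:
    - [[0.8, -0.28, -0.22], [0, 0, 0]]
    - [[0.8, -0.28, -0.22], [0, 0, 0]]
    - [[0.8, -0.28, -0.22], [0, 0, 0]]
    - [[0, 0, 0], [0, 0, 0.1556]]
    - [[0, 0, 0], [0, 0, 0.1556]]
    - [[0, 0, 0], [0, 0, 0.1556]]
    - [[0, 0, 0], [0, 0, 0]]
    - [[0, 0, 0], [0, 0, 0]]

```text
time_s: 1.7
ee_pos: [563.2, -231.2, 334.6]
ee_rot: [-180.0, 0.0, 0.6]
force: [-0.5, 0.2, 0.3]
gripper_width: 91.3
gripper_force: 0.0
```

```bash
python3 -c "
from h import *
wristshot('w1')
to([580,-210,340],0)"
```

```text
pos [ 563.2 -231.3  334.7] [-180.     0.     0.5] t 1.8 move(tool) [ 17.  -21.1  -5.3]
 rotvec to yaw 0 [-0.   0.   0.5] j6 66.1
 rotvec to yaw 180 [  -0.    -0.  -179.5] j6 66.1
```

View pics/w1.png

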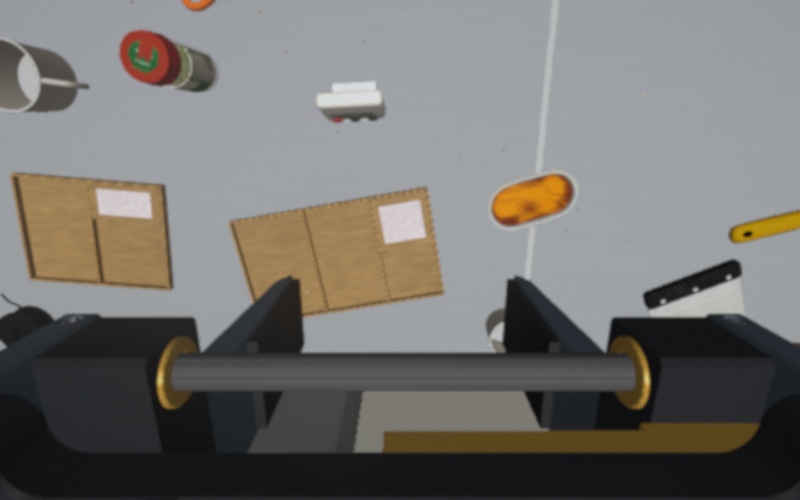

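Wrist view: small tray corners (12,174),(164,184),(172,289),(31,279), blocks marked by white labels (far right corner); large tray corners (231,221),(426,188),(443,293). The cake spans (491,210)–(575,187), jar cap (150,56), timer (350,105), part of the small measure at (497,330).

Add to h.py:
```python
from scipy.optimize import least_squares
def fitbox(c,px,loc):
    f=lambda q:np.concatenate([proj(c,[q[0]+np.cos(q[2])*x-np.sin(q[2])*y,q[1]+np.sin(q[2])*x+np.cos(q[2])*y,z])-np.array(p)/1.25 for p,(x,y,z) in zip(px,loc)])
    x0=w(c,*(np.mean(px,0)/1.25),0);r=least_squares(f,[x0[0],x0[1],0]);return r.x[:2].round(1),np.degrees(r.x[2]).round(1),f(r.x).round(1)
def fitbest(c,px,loc,yaws=(0,)): pass
def place(T,x,y):
    a=np.radians(T[2]);return (T[0]+np.cos(a)*x-np.sin(a)*y,T[1]+np.sin(a)*x+np.cos(a)*y)
```

Run:
```python
from h import *
c=cam('w1')
print(fitbox(c,[(12,174),(164,184),(172,289),(31,279)],[(68,89,11),(68,-89,11),(-68,-89,11),(-68,89,11)]))
print(fitbox(c,[(231,221),(426,188),(443,293)],[(70.5,124,11),(70.5,-124,11),(-70.5,-124,11)]))
for n,u,v,z in [("cakeL",490,213,26),("cakeR",575,183,26),("cakeC",533,199,26),("cap",150,56,106),("jarbase",203,82,0),("sm",497,330,44),("timer",350,112,0),("lm",18,75,57)]: print(n,w(c,u/1.25,v/1.25,z).round(1))
```

```text
(array([512.4, 147.6]), np.float64(-3.9), array([-0.4, -1.3, -0.5,  0.2,  0.4,  0.7,  0.6,  0.5]))
(array([ 482.5, -152.4]), np.float64(10.3), array([-2.6,  0.2,  1.4, -0.9,  1.2,  1.2]))
cakeL [ 546.1 -335.1   26. ]
cakeR [ 582.4 -431.    26. ]
cakeC [ 563.3 -384.2   26. ]
cap [701.1  -6.4 106. ]
jarbase [689.5  -2.8   0. ]
sm [ 402.5 -350.1   44. ]
timer [ 658.7 -169.5    0. ]
lm [689.2 156.9  57. ]
```

Converted, -48 mm is -0.96, -9.5 mm is -0.19.

Call:
pendant:
  segments:
    - [[-0.19, -0.96, 0], [0, 0, 0]]
    - [[-0.19, -0.96, 0], [0, 0, 0]]
    - [[-0.19, -0.96, 0], [0, 0, 0]]
    - [[-0.19, -0.96, 0], [0, 0, 0]]
    - [[-0.19, -0.96, 0], [0, 0, 0]]
    - [[-0.19, -0.96, 0], [0, 0, 0]]
    - [[-0.19, -0.96, 0], [0, 0, 0]]
    - [[-0.19, -0.96, 0], [0, 0, 0]]
  quiet: true

```text
ok
```

Call:
pendant:
  segments:
    - [[-0.19, -0.96, 0], [0, 0, 0]]
    - [[-0.19, -0.96, 0], [0, 0, 0]]
    - [[-0.19, -0.96, 0], [0, 0, 0]]
    - [[-0.19, -0.96, 0], [0, 0, 0]]
    - [[-0.19, -0.96, 0], [0, 0, 0]]
    - [[0, 0, 0], [0, 0, 0]]
    - [[0, 0, 0], [0, 0, 0]]

```text
time_s: 3.25
ee_pos: [434.9, 392.3, 334.3]
ee_rot: [179.9, 0.0, 0.6]
force: [0.8, -0.1, -0.2]
gripper_width: 91.0
gripper_force: 0.0
```

```bash
python3 -c "
from h import *
wristshot('w2')
to([567,396,200],0)"
```

```text
pos [435.3 391.3 334.7] [179.9   0.    0.5] t 3.3 move(tool) [131.7  -3.8 134.7]
 rotvec to yaw 0 [0.1 0.  0.5] j6 130.4
 rotvec to yaw 180 [-0.000e+00  1.000e-01 -1.795e+02] j6 130.4
```

View pics/w2.png

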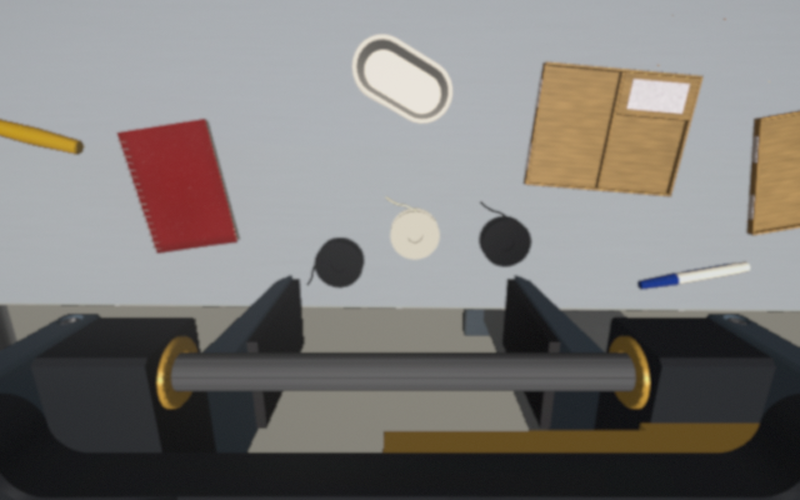

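Close view: foil stack centre (402,79), long axis running down to the right; cream spool (415,233), black look-alikes (340,262),(505,240); small tray corners (544,63),(702,76),(670,196),(524,184).

Add to h.py:
```python
def blob(name,box,z,thr=None,save=None):
    """segment the thing differing from the surround in box (x0,y0,x1,y1, picture px x1.25) -> world minAreaRect at height z"""
    c=cam(name);im=cv2.imread(f"pics/{name}.png");x0,y0,x1,y1=box;s=cv2.GaussianBlur(im[y0:y1,x0:x1],(3,3),0).astype(float)
    bg=np.median(np.concatenate([s[0],s[-1],s[:,0],s[:,-1]]),0);m=(np.linalg.norm(s-bg,axis=2)>(thr or 30)).astype(np.uint8)
    m=cv2.morphologyEx(m,cv2.MORPH_OPEN,np.ones((7,7),np.uint8))
    k=max(cv2.findContours(m,cv2.RETR_EXTERNAL,cv2.CHAIN_APPROX_NONE)[0],key=cv2.contourArea);k=cv2.convexHull(k)[:,0]+[x0,y0]
    p=np.array([w(c,u/1.25,v/1.25,z)[:2] for u,v in k],np.float32)
    r=cv2.minAreaRect(p);b=cv2.boxPoints(r);e=b[1]-b[0],b[2]-b[1];L=max(e,key=np.linalg.norm);a=np.degrees(np.arctan2(L[1],L[0]))%180
    print(name,"centre",np.round(r[0],1),"size",np.round(r[1],1),"long axis dir",a.round(1));return r
```

Run:
```python
from h import *
c=cam('w2')
blob('w2',(330,15,480,145),36);blob('w2',(385,205,445,270),20)
print(fitbox(c,[(544,63),(702,76),(670,196),(524,184)],[(68,89,11),(68,-89,11),(-68,-89,11),(-68,89,11)]))
blob('w1',(470,160,595,240),24)
```

```text
w2 centre [566.2 394.7] size [95.3 49.5] long axis dir 61.2
w2 centre [388.2 376.4] size [57.7 57.3] long axis dir 0.6
(array([510.9, 153.1]), np.float64(-3.9), array([-0.1, -0.9,  0.1, -0.4,  0.1,  0.6, -0.1,  0.9]))
w1 centre [ 561.7 -383.6] size [50.9 98.5] long axis dir 106.8
```

Converted, 44 mm is 0.88, 33 mm is 0.66, -7.6 degrees is -0.1689.

Call:
pendant:
  segments:
    - [[0.88, -0.02, 0], [0, 0, 0]]
    - [[0.88, -0.02, 0], [0, 0, 0]]
    - [[0.88, -0.02, 0], [0, 0, 0]]
    - [[0, 0, 0.66], [0, 0, -0.1689]]
    - [[0, 0, 0.66], [0, 0, -0.1689]]
    - [[0, 0, 0.66], [0, 0, -0.1689]]
    - [[0, 0, 0.66], [0, 0, -0.1689]]
    - [[0, 0, 0.66], [0, 0, -0.1689]]
  finger_gap: 91
  force: 20
  quiet: true

```text
ok
```

Call:
pendant:
  segments:
    - [[0, 0, 0.66], [0, 0, -0.1689]]
    - [[0, 0, 0.66], [0, 0, -0.1689]]
    - [[0, 0, 0.2], [0, 0, -0.1689]]
    - [[0, 0, 0], [0, 0, 0]]
    - [[0, 0, 0], [0, 0, 0]]

```text
time_s: 4.6
ee_pos: [568.4, 394.6, 95.0]
ee_rot: [180.0, -0.1, 61.0]
force: [-0.2, -0.0, 0.0]
gripper_width: 91.1
gripper_force: 0.0
```

```bash
python3 -c "
from h import *
wristshot('w3')
to([566.2,394.7,17],61.2)"
```

```text
pos [568.6 395.2  95.6] [ 1.799e+02 -1.000e-01  6.100e+01] t 4.7 move(tool) [-1.7 -2.  78.6]
 rotvec to yaw 61.2 [ 0.1 -0.1 -0.2] j6 62.8
 rotvec to yaw 241.2 [-2.000e-01 -1.000e-01  1.798e+02] j6 62.8
```

View pics/w3.png

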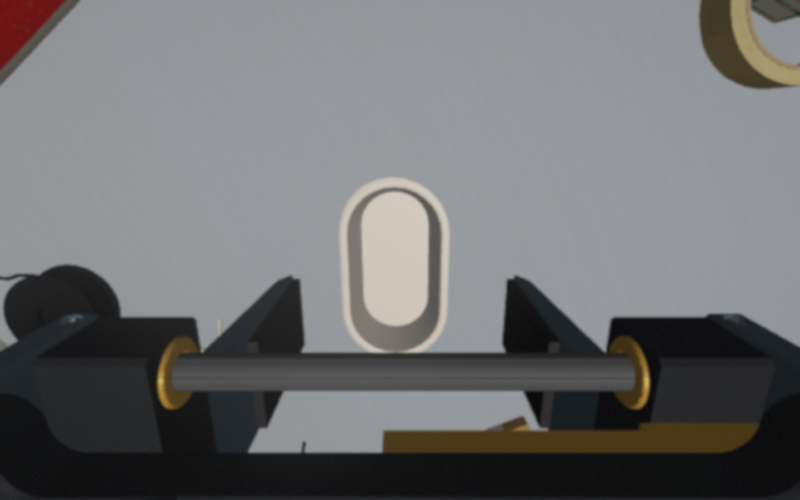

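Stack rim spans x 340–450, y 177–353 in the picture; aligned with the fingers.

```bash
python3 -c "
from h import *
c=cam('w3');p=w(c,395/1.25,265/1.25,36);print(p, c['cx'])
to([p[0],p[1],17],61.2)"
```

```text
[565.91114462 398.09970431  36.        ] 322.26145708989384
pos [568.6 395.2  95.6] [ 1.799e+02 -1.000e-01  6.100e+01] t 4.7 move(tool) [ 1.1 -3.9 78.6]
 rotvec to yaw 61.2 [ 0.1 -0.1 -0.2] j6 62.8
 rotvec to yaw 241.2 [-2.000e-01 -1.000e-01  1.798e+02] j6 62.8
```

Converted, 30 mm is 0.6, 18 mm is 0.36.

Call:
pendant:
  segments:
    - [[0, -0.07, 0.6], [0, 0, 0]]
    - [[0, 0, 0.6], [0, 0, 0]]
    - [[0, 0, 0.36], [0, 0, 0]]
    - [[0, 0, 0], [0, 0, 0]]
    - [[0, 0, 0], [0, 0, 0]]
  finger_gap: 91

```text
time_s: 5.15
ee_pos: [565.2, 397.8, 17.5]
ee_rot: [179.9, -0.1, 61.2]
force: [1.8, -0.9, 0.4]
gripper_width: 90.7
gripper_force: 0.0
```

Call:
pendant:
  segments:
    - [[0, 0, 0], [0, 0, 0]]
    - [[0, 0, 0], [0, 0, 0]]
    - [[0, 0, 0], [0, 0, 0]]
    - [[0, 0, 0], [0, 0, 0]]
    - [[0, 0, 0], [0, 0, 0]]
  finger_gap: 50
  force: 15

```text
time_s: 5.65
ee_pos: [564.5, 397.6, 16.7]
ee_rot: [180.0, -0.1, 61.2]
force: [0.1, -0.4, 3.4]
gripper_width: 63.6
gripper_force: 15.0
```

```bash
python3 -c "
from h import *
to([0,0,0])"
```

```text
pos [564.5 397.6  16.7] [ 1.80e+02 -1.00e-01  6.12e+01] t 5.7 move(tool) [-620.3 -303.3   16. ]
```

Converted, -45 mm is -0.9, 7.3 degrees is 0.1622.

Call:
pendant:
  segments:
    - [[0, 0, -0.9], [0, 0, 0]]
    - [[0, 0, -0.9], [0, 0, 0.1622]]
    - [[0, 0, -0.9], [0, 0, 0.1622]]
    - [[0, 0, -0.9], [0, 0, 0.1622]]
    - [[0, 0, -0.9], [0, 0, 0.1622]]
    - [[0, 0, -0.9], [0, 0, 0.1622]]
    - [[0, 0, -0.9], [0, 0, 0.1622]]
    - [[0, 0, 0], [0, 0, 0.1578]]

```text
time_s: 6.45
ee_pos: [565.9, 398.7, 339.2]
ee_rot: [-179.7, -0.8, 10.0]
force: [1.0, 0.1, -0.5]
gripper_width: 63.7
gripper_force: 15.0
```

Call:
pendant:
  segments:
    - [[-0.368, 0.86, 0], [0, 0, 0]]
    - [[-0.368, 0.86, 0], [0, 0, 0]]
    - [[-0.368, 0.86, 0], [0, 0, 0]]
    - [[-0.368, 0.86, 0], [0, 0, 0]]
    - [[-0.368, 0.86, 0], [0, 0, 0]]
    - [[-0.368, 0.86, 0], [0, 0, 0]]
    - [[-0.368, 0.86, 0], [0, 0, 0]]
    - [[-0.368, 0.86, 0], [0, 0, 0]]

```text
time_s: 7.25
ee_pos: [480.1, 31.0, 330.9]
ee_rot: [180.0, -0.0, 10.3]
force: [0.3, -0.1, -0.7]
gripper_width: 63.8
gripper_force: 15.0
```

Call:
pendant:
  segments:
    - [[-0.368, 0.86, 0], [0, 0, 0]]
    - [[-0.368, 0.86, 0], [0, 0, 0]]
    - [[-0.368, 0.86, 0], [0, 0, 0]]
    - [[-0.368, 0.86, 0], [0, 0, 0]]
    - [[0, 0, 0], [0, 0, 0]]
    - [[0, 0, 0], [0, 0, 0]]

```text
time_s: 7.85
ee_pos: [439.0, -150.3, 330.8]
ee_rot: [-180.0, 0.0, 10.2]
force: [0.2, 0.4, -1.5]
gripper_width: 63.5
gripper_force: 15.0
```

```bash
python3 -c "
from h import *
wristshot('w4')
to([468.7,-76.6,150],10.3)"
```

```text
pos [ 439.3 -149.4  330.8] [-180.    -0.    10.3] t 7.9 move(tool) [ 41.9 -66.3 180.9]
 rotvec to yaw 10.3 [-0. -0. -0.] j6 59.5
 rotvec to yaw 190.3 [-0.0e+00  1.0e-01  1.8e+02] j6 59.5
```

View pics/w4.png

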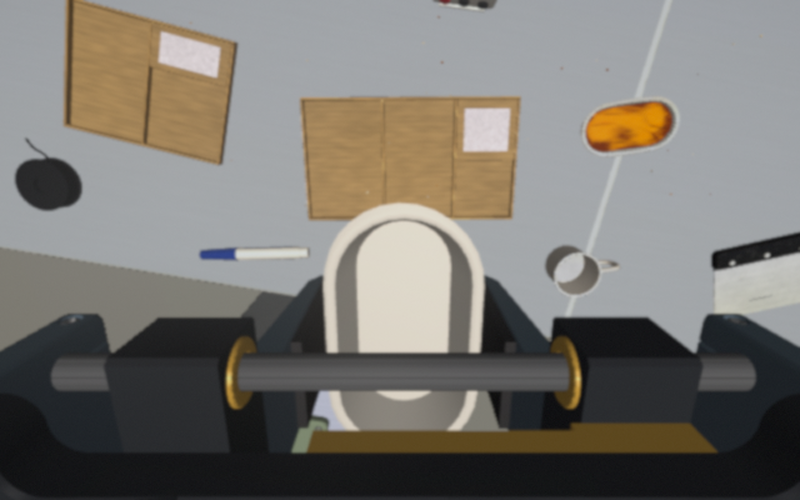

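Large tray corners (302,98),(520,98),(512,217),(309,218), squarely aligned; small measure rim ≈(573,270) with handle end (619,266); cake (630,126); stack held straight, its top partly in view.

Run:
```python
from h import *
c=cam('w4')
B=fitbox(c,[(302,98),(520,98),(512,217),(309,218)],[(70.5,124,11),(70.5,-124,11),(-70.5,-124,11),(-70.5,124,11)]);print(B)
print(fitbox(c,[(68,0),(236,42),(221,163),(66,126)],[(68,89,11),(68,-89,11),(-68,-89,11),(-68,89,11)]))
T=(B[0][0],B[0][1],B[1])
for p in[(0,77),(0,-10),(-33.5,-87)]: print(p,np.round(place(T,*p),1))
blob('w4',(565,85,700,165),24)
print("rim",w(c,573/1.25,270/1.25,44).round(1),"handle end",w(c,619/1.25,266/1.25,40).round(1))
print("top of stack in hand", w(c,404/1.25,0,300)[0:0])
p=place(T,0,77);to([p[0],p[1],60],B[1])
```

```text
(array([ 482. , -152.6]), np.float64(10.3), array([-1.6, -1.2,  1.5, -1.5,  0.5,  2. , -0.4,  1.5]))
(array([510.7, 148.5]), np.float64(-3.5), array([-0.7, -2.3,  0.3, -0.7,  0.7,  2. , -0.2,  1.7]))
(0, 77) [468.2 -76.8]
(0, -10) [ 483.8 -162.4]
(-33.5, -87) [ 464.6 -244.2]
w4 centre [ 562.5 -384.4] size [51.3 98. ] long axis dir 107.2
rim [ 394.  -362.1   44. ] handle end [ 407.3 -416.1   40. ]
top of stack in hand []
pos [ 439.3 -149.4  330.8] [-180.    -0.    10.3] t 7.9 move(tool) [ 41.4 -66.1 270.9]
 rotvec to yaw 10.3 [-0. -0. -0.] j6 59.5
 rotvec to yaw 190.3 [-0.0e+00  1.0e-01  1.8e+02] j6 59.5
```

Call:
pendant:
  segments:
    - [[0.4, -0.66, 0], [0, 0, 0]]
    - [[0.4, -0.66, 0], [0, 0, 0]]
    - [[0, 0, 0.96], [0, 0, 0]]
    - [[0, 0, 0.96], [0, 0, 0]]
    - [[0, 0, 0.96], [0, 0, 0]]
    - [[0, 0, 0.96], [0, 0, 0]]
    - [[0, 0, 0.96], [0, 0, 0]]
    - [[0, 0, 0.6], [0, 0, 0]]
  quiet: true

```text
ok
```

Call:
pendant:
  segments:
    - [[0, 0, 0], [0, 0, 0]]
    - [[0, 0, 0], [0, 0, 0]]

```text
time_s: 8.9
ee_pos: [467.7, -76.6, 61.5]
ee_rot: [180.0, -0.0, 10.4]
force: [-0.2, 0.8, 0.6]
gripper_width: 63.6
gripper_force: 15.0
```

```bash
python3 -c "
from h import *
to([468.0,-77,20.5],10.3)"
```

```text
pos [467.7 -76.6  61.5] [180.   -0.   10.4] t 8.9 move(tool) [ 0.2  0.5 41. ]
 rotvec to yaw 10.3 [ 0.  -0.   0.1] j6 68.9
 rotvec to yaw 190.3 [   0.     0.  -179.9] j6 68.9
```

Converted, 20 mm is 0.4, 15 mm is 0.3.

Call:
pendant:
  segments:
    - [[0, 0, 0.4], [0, 0, 0]]
    - [[0, 0, 0.3], [0, 0, 0]]
    - [[0, 0, 0.1], [0, 0, 0]]
    - [[0, 0, 0], [0, 0, 0]]
    - [[0, 0, 0.02], [0, 0, 0]]
    - [[0, 0, 0], [0, 0, 0]]
    - [[0, 0, 0], [0, 0, 0]]

```text
time_s: 9.6
ee_pos: [467.5, -77.8, 20.7]
ee_rot: [180.0, -0.1, 10.3]
force: [-0.6, -0.0, -0.1]
gripper_width: 63.8
gripper_force: 15.0
```

Converted, 1 mm is 0.02.

Call:
pendant:
  segments:
    - [[0, 0, 0.02], [0, 0, 0]]
    - [[0, 0, 0], [0, 0, 0]]
    - [[0, 0, 0], [0, 0, 0]]

```text
time_s: 9.9
ee_pos: [467.4, -77.8, 19.7]
ee_rot: [180.0, -0.1, 10.3]
force: [-1.3, 0.8, 5.0]
gripper_width: 63.9
gripper_force: 15.0
```

Call:
pendant:
  segments:
    - [[0, 0, 0.02], [0, 0, 0]]
    - [[0, 0, 0], [0, 0, 0]]
    - [[0, 0, 0], [0, 0, 0]]

```text
time_s: 10.2
ee_pos: [467.4, -77.8, 19.3]
ee_rot: [180.0, -0.1, 10.3]
force: [-1.8, 1.2, 11.4]
gripper_width: 63.8
gripper_force: 15.0
```

Call:
pendant:
  segments:
    - [[0, 0, 0], [0, 0, 0]]
    - [[0, 0, 0], [0, 0, 0]]
    - [[0, 0, 0], [0, 0, 0]]
  finger_gap: 80

```text
time_s: 10.5
ee_pos: [466.8, -77.7, 17.8]
ee_rot: [-180.0, 0.0, 10.3]
force: [-0.2, -0.1, -0.0]
gripper_width: 79.9
gripper_force: 0.0
```

Call:
pendant:
  segments:
    - [[0, 0, -0.4], [0, 0, 0]]
    - [[0, 0, -0.9], [0, 0, 0]]
    - [[0, 0, -0.9], [0, 0, 0]]
    - [[0, 0, -0.9], [0, 0, 0]]
    - [[0, 0, -0.9], [0, 0, 0]]
    - [[-0.41, 0.88, 0], [0, 0, 0]]
    - [[-0.41, 0.88, 0], [0, 0, 0]]
    - [[-0.41, 0.88, 0], [0, 0, 0]]
  finger_gap: 91
  quiet: true

```text
ok
```

Call:
pendant:
  segments:
    - [[-0.41, 0.88, 0], [0, 0, 0]]
    - [[-0.41, 0.88, 0], [0, 0, 0]]
    - [[-0.41, 0.88, 0], [0, 0, 0]]
    - [[0, 0, 0.2], [0, 0, 0.1889]]
    - [[0, 0, 0.2], [0, 0, 0.1889]]
    - [[0, 0, 0.2], [0, 0, 0.1889]]
    - [[0, 0, 0.2], [0, 0, 0.1889]]
    - [[0, 0, 0.2], [0, 0, 0.1889]]
  quiet: true

```text
ok
```

Call:
pendant:
  segments:
    - [[0, 0, 0.2], [0, 0, 0.1889]]
    - [[0, 0, 0.2], [0, 0, 0.1889]]
    - [[0, 0, 0.2], [0, 0, 0.1889]]
    - [[0, 0, 0.2], [0, 0, 0.1889]]
    - [[0, 0, 0.2], [0, 0, 0.1889]]
    - [[0, 0, 0], [0, 0, 0]]
    - [[0, 0, 0], [0, 0, 0]]

```text
time_s: 12.8
ee_pos: [393.2, -359.4, 117.8]
ee_rot: [180.0, 0.0, -74.5]
force: [-0.6, -0.3, -0.2]
gripper_width: 90.8
gripper_force: 0.0
```

```bash
python3 -c "
from h import *
wristshot('w5')
to([394,-362,20],-76)"
```

```text
pos [ 393.4 -359.6  118.2] [-180.    -0.   -74.5] t 12.8 move(tool) [ 2.4  0.1 98.2]
 rotvec to yaw -76 [-0.  -0.   1.5] j6 120.9
 rotvec to yaw 104 [   0.    -0.  -178.5] j6 120.9
```

View pics/w5.png

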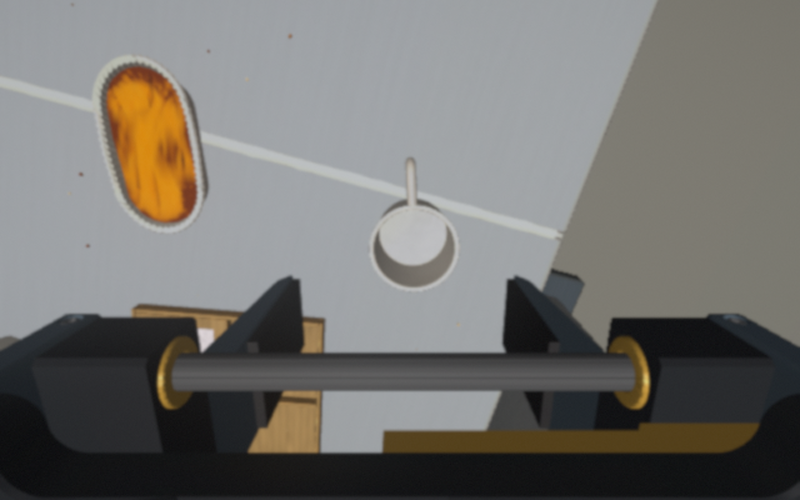

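Small measure: rim centre ≈(415,247), handle tip (410,160); cake also clear at (150,143).

Run:
```python
from h import *
c=cam('w5');a=w(c,415.5/1.25,247/1.25,44);
for z in (30,44):
  b=w(c,410/1.25,160/1.25,z);print(a,b,np.degrees(np.arctan2(b[1]-a[1],b[0]-a[0])),np.linalg.norm((b-a)[:2]))
blob('w5',(85,45,225,245),26)
to([a[0],a[1],15],-72)
```

```text
[ 388.41919023 -370.46172292   44.        ] [ 405.49525708 -419.27420535   30.        ] -70.71863560761966 51.7131559694935
[ 388.41919023 -370.46172292   44.        ] [ 406.01899959 -420.26913042   44.        ] -70.53876850183778 52.8254780561686
w5 centre [ 562.8 -382.8] size [52.4 98.2] long axis dir 107.9
pos [ 393.4 -359.6  118.2] [-180.    -0.   -74.5] t 12.8 move(tool) [  9.1   7.7 103.2]
 rotvec to yaw -72 [-0.  -0.  -2.5] j6 120.9
 rotvec to yaw 108 [ -0.    0.  177.5] j6 120.9
```

Converted, 40 mm is 0.8, 22 mm is 0.44, -3.9 degrees is -0.0867.

Call:
pendant:
  segments:
    - [[0.18, 0.15, 0], [0, 0, -0.0867]]
    - [[0, 0, 0.8], [0, 0, 0]]
    - [[0, 0, 0.8], [0, 0, 0]]
    - [[0, 0, 0.44], [0, 0, 0]]
    - [[0, 0, 0], [0, 0, 0]]
    - [[0, 0, 0], [0, 0, 0]]

```text
time_s: 13.45
ee_pos: [388.9, -370.7, 16.7]
ee_rot: [-180.0, -0.1, -70.7]
force: [-0.1, 0.2, -0.1]
gripper_width: 90.6
gripper_force: 0.0
```

Call:
pendant:
  segments:
    - [[0, 0, 0], [0, 0, 0]]
    - [[0, 0, 0], [0, 0, 0]]
    - [[0, 0, 0], [0, 0, 0]]
    - [[0, 0, 0], [0, 0, 0]]
    - [[0, 0, 0], [0, 0, 0]]
  finger_gap: 40
  force: 15

```text
time_s: 13.95
ee_pos: [388.6, -370.2, 16.4]
ee_rot: [-180.0, -0.0, -70.8]
force: [-0.3, 0.7, 2.7]
gripper_width: 54.9
gripper_force: 15.0
```

```bash
python3 -c "
from h import *
to([388.4,-370.5,15],-70.6)"
```

```text
pos [ 388.6 -370.2   16.4] [-180.    -0.   -70.8] t 13.9 move(tool) [0.2 0.2 1.4]
 rotvec to yaw -70.6 [-0.  -0.  -0.2] j6 115.9
 rotvec to yaw 109.4 [-1.000e-01  0.000e+00  1.798e+02] j6 115.9
```

Converted, -40 mm is -0.8, -30 mm is -0.6, -8.5 degrees is -0.1889.

Call:
pendant:
  segments:
    - [[0, 0, -0.6], [0, 0, 0]]
    - [[0, 0, -0.8], [0, 0, -0.1889]]
    - [[0, 0, -0.8], [0, 0, -0.1889]]
    - [[0, 0, -0.8], [0, 0, -0.1889]]
    - [[0, 0, 0], [0, 0, -0.1889]]
    - [[0, 0, 0], [0, 0, -0.1889]]
    - [[0, 0, 0], [0, 0, -0.1889]]
    - [[0, 0, 0], [0, 0, -0.1889]]
  quiet: true

```text
ok
```

Call:
pendant:
  segments:
    - [[0, 0, 0], [0, 0, -0.1889]]
    - [[0, 0, 0], [0, 0, -0.1889]]
    - [[0, 0, 0], [0, 0, -0.1022]]
    - [[0.468, -0.736, 0], [0, 0, 0]]
    - [[0.468, -0.736, 0], [0, 0, 0]]
    - [[0.468, -0.736, 0], [0, 0, 0]]
    - [[0.468, -0.736, 0], [0, 0, 0]]
    - [[0.468, -0.736, 0], [0, 0, 0]]
  quiet: true

```text
ok
```

Call:
pendant:
  segments:
    - [[0, 0, 0.8], [0, 0, 0]]
    - [[0, 0, 0.8], [0, 0, 0]]
    - [[0, 0, 0], [0, 0, 0]]
    - [[0, 0, 0], [0, 0, 0]]

```text
time_s: 15.95
ee_pos: [470.5, -168.1, 86.1]
ee_rot: [-180.0, 0.0, 10.3]
force: [0.4, -0.6, 0.2]
gripper_width: 54.6
gripper_force: 15.0
```

```bash
python3 -c "
from h import *
wristshot('w6')
to([470.5,-167.9,19.5],10.3)"
```

```text
pos [ 471.5 -168.7   87.3] [ 1.799e+02 -1.000e-01  1.030e+01] t 16.0 move(tool) [-0.9 -1.  67.7]
 rotvec to yaw 10.3 [ 0.1 -0.1 -0. ] j6 58.7
 rotvec to yaw 190.3 [-2.0e-01 -1.0e-01  1.8e+02] j6 58.7
```

View pics/w6.png

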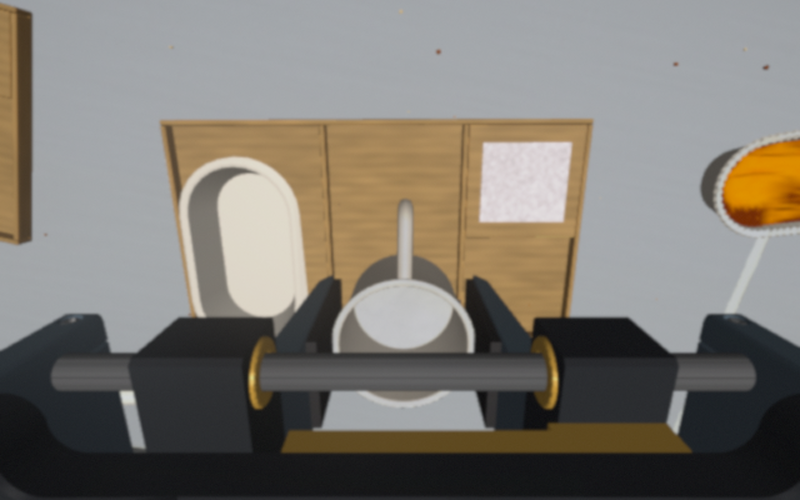

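Stack lies inside the wide compartment; the measure is over the middle one (dividers at x≈328 and 462), handle straight ahead.

Converted, 35 mm is 0.7, 20 mm is 0.4.

Call:
pendant:
  segments:
    - [[-0.01, 0, 0.7], [0, 0, 0]]
    - [[0, 0, 0.4], [0, 0, 0]]
    - [[0, 0, 0.18], [0, 0, 0]]
    - [[0, 0, 0.04], [0, 0, 0]]
    - [[0, 0, 0], [0, 0, 0]]
    - [[0, 0, 0], [0, 0, 0]]

```text
time_s: 16.6
ee_pos: [471.1, -168.7, 21.3]
ee_rot: [179.9, -0.1, 10.3]
force: [-0.4, 0.3, -0.8]
gripper_width: 54.5
gripper_force: 15.0
```

Call:
pendant:
  segments:
    - [[0, 0, 0.02], [0, 0, 0]]
    - [[0, 0, 0], [0, 0, 0]]
    - [[0, 0, 0], [0, 0, 0]]

```text
time_s: 16.9
ee_pos: [470.3, -168.3, 19.4]
ee_rot: [180.0, -0.0, 10.3]
force: [-0.0, -1.6, 2.6]
gripper_width: 54.3
gripper_force: 15.0
```

Call:
pendant:
  segments:
    - [[0, 0, 0.02], [0, 0, 0]]
    - [[0, 0, 0], [0, 0, 0]]
    - [[0, 0, 0], [0, 0, 0]]

```text
time_s: 17.2
ee_pos: [470.3, -168.4, 19.3]
ee_rot: [180.0, -0.0, 10.3]
force: [-2.2, 0.4, 10.2]
gripper_width: 54.9
gripper_force: 15.0
```

Call:
pendant:
  segments:
    - [[0, 0, 0], [0, 0, 0]]
    - [[0, 0, 0], [0, 0, 0]]
    - [[0, 0, 0], [0, 0, 0]]
  finger_gap: 65

```text
time_s: 17.5
ee_pos: [470.0, -168.1, 17.8]
ee_rot: [-180.0, 0.0, 10.3]
force: [0.5, 0.3, -0.1]
gripper_width: 64.9
gripper_force: 0.0
```

Call:
pendant:
  segments:
    - [[0, 0, -0.4], [0, 0, 0]]
    - [[0, 0, -0.6], [0, 0, 0]]
    - [[0, 0, -0.9], [0, 0, 0]]
    - [[0, 0, -0.9], [0, 0, 0]]
    - [[0, 0, -0.9], [0, 0, 0]]
    - [[0.852, -0.4, -0.1], [0, 0, 0]]
    - [[0.852, -0.4, -0.1], [0, 0, 0]]
    - [[0.852, -0.4, -0.1], [0, 0, 0]]
  quiet: true

```text
ok
```

Call:
pendant:
  segments:
    - [[0.852, -0.4, 0], [0, 0, 0]]
    - [[0.852, -0.4, 0], [0, 0, 0]]
    - [[0.852, -0.4, 0], [0, 0, 0]]
    - [[0, 0, 0], [0, 0, 0]]
    - [[0, 0, 0], [0, 0, 0]]
  finger_gap: 91

```text
time_s: 18.8
ee_pos: [699.9, -3.7, 216.3]
ee_rot: [-180.0, 0.2, 10.4]
force: [-0.6, -0.6, -0.4]
gripper_width: 90.9
gripper_force: 0.0
```

```bash
python3 -c "
from h import *
wristshot('w7')
to([700,-4,46],10.3)"
```

```text
pos [699.3  -4.5 217. ] [1.80e+02 1.00e-01 1.03e+01] t 18.9 move(tool) [  1.2  -0.4 171. ]
 rotvec to yaw 10.3 [0.  0.1 0. ] j6 78.4
 rotvec to yaw 190.3 [  -0.2    0.  -180. ] j6 78.4
```

View pics/w7.png

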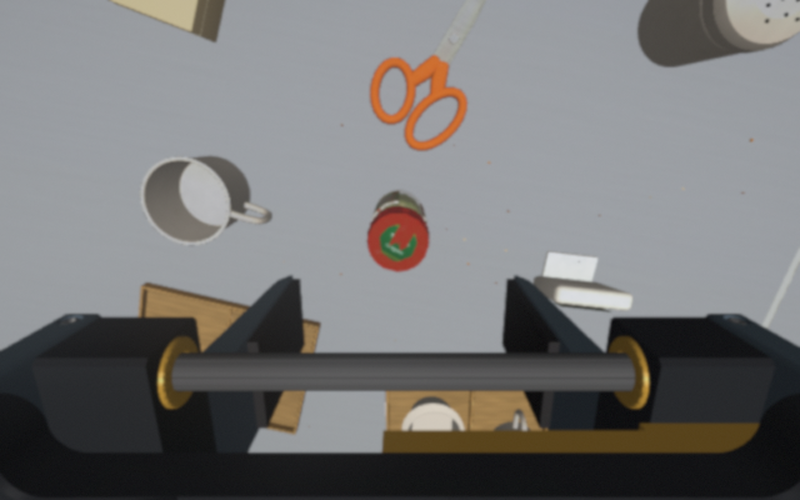

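Red-capped jar upright, cap centre (398,239), between the fingers; scissors, large measure and timer are well clear of the fingers.

```bash
python3 -c "
from h import *
c=cam('w7');p=w(c,398/1.25,239/1.25,106);print(p)
print(cv2.minAreaRect(np.array([[0,0],[1,1]],np.float32))[0][0]*0, 'cap width', np.linalg.norm(w(c,367/1.25,239/1.25,106)-w(c,429/1.25,239/1.25,106)))
to([p[0],p[1],46],10.3)"
```

```text
[ 7.03356590e+02 -3.28508373e-01  1.06000000e+02]
0.0 cap width 43.739673617503
pos [699.3  -4.5 217. ] [1.80e+02 1.00e-01 1.03e+01] t 18.9 move(tool) [  5.1  -3.4 171. ]
 rotvec to yaw 10.3 [0.  0.1 0. ] j6 78.4
 rotvec to yaw 190.3 [  -0.2    0.  -180. ] j6 78.4
```

Converted, 45 mm is 0.9, 35 mm is 0.7.

Call:
pendant:
  segments:
    - [[0.1, -0.066, 0], [0, 0, 0]]
    - [[0, 0, 0.9], [0, 0, 0]]
    - [[0, 0, 0.9], [0, 0, 0]]
    - [[0, 0, 0.9], [0, 0, 0]]
    - [[0, 0, 0.7], [0, 0, 0]]
    - [[0, 0, 0], [0, 0, 0]]
    - [[0, 0, 0], [0, 0, 0]]

```text
time_s: 19.55
ee_pos: [704.5, -0.9, 49.0]
ee_rot: [180.0, -0.0, 10.3]
force: [0.7, -0.2, 1.7]
gripper_width: 91.3
gripper_force: 0.0
```

Call:
pendant:
  segments:
    - [[0, 0, 0], [0, 0, 0]]
    - [[0, 0, 0], [0, 0, 0]]
    - [[0, 0, 0], [0, 0, 0]]
    - [[0, 0, 0], [0, 0, 0]]
    - [[0, 0, 0], [0, 0, 0]]
    - [[0, 0, 0], [0, 0, 0]]
  finger_gap: 30
  force: 20

```text
time_s: 20.15
ee_pos: [704.3, -0.2, 48.0]
ee_rot: [180.0, -0.0, 10.3]
force: [-1.0, 0.5, -0.0]
gripper_width: 46.0
gripper_force: 0.0
```

Call:
pendant:
  segments:
    - [[0, 0, 0], [0, 0, 0]]
    - [[0, 0, 0], [0, 0, 0]]
    - [[0, 0, 0], [0, 0, 0]]
    - [[0, 0, 0], [0, 0, 0]]

```text
time_s: 20.55
ee_pos: [704.3, -0.1, 48.0]
ee_rot: [-180.0, -0.0, 10.3]
force: [-0.1, -0.2, 1.8]
gripper_width: 44.1
gripper_force: 20.0
```

Call:
pendant:
  segments:
    - [[0, 0, -0.4], [0, 0, 0]]
    - [[0, 0, 0], [0, 0, 0]]

```text
time_s: 20.75
ee_pos: [706.0, -0.3, 70.1]
ee_rot: [179.9, -0.3, 10.3]
force: [1.5, -0.5, -0.5]
gripper_width: 43.7
gripper_force: 20.0
```

Careful with the scale: shifts go in shares of 50 mm and turns go in shares of 45 degrees. That gives: -45 mm is -0.9, -40 mm is -0.8.

Call:
pendant:
  segments:
    - [[0, 0, -0.9], [0, 0, 0]]
    - [[0, 0, -0.9], [0, 0, 0]]
    - [[-0.8, 0.56, 0], [0, 0, 0]]
    - [[-0.8, 0.56, 0], [0, 0, 0]]
    - [[-0.8, 0.56, 0], [0, 0, 0]]
    - [[-0.8, 0.56, 0], [0, 0, 0]]
    - [[-0.8, 0.56, 0], [0, 0, 0]]
    - [[-0.8, 0.56, 0], [0, 0, 0]]
  quiet: true

```text
ok
```

Call:
pendant:
  segments:
    - [[-0.8, 0.56, 0], [0, 0, 0]]
    - [[0, 0, 0.4], [0, 0, 0]]
    - [[0, 0, 0.4], [0, 0, 0]]
    - [[0, 0, 0.4], [0, 0, 0]]
    - [[0, 0, 0], [0, 0, 0]]
    - [[0, 0, 0], [0, 0, 0]]

```text
time_s: 22.15
ee_pos: [463.9, -243.2, 97.8]
ee_rot: [-180.0, 0.0, 10.3]
force: [0.6, 0.5, -0.1]
gripper_width: 43.8
gripper_force: 20.0
```

```bash
python3 -c "
from h import *
wristshot('w8')
to([464.6,-244.2,51],10.3)"
```

```text
pos [ 464.5 -243.4   98.5] [ 1.80e+02 -1.00e-01  1.03e+01] t 22.2 move(tool) [-0.1  0.8 47.5]
 rotvec to yaw 10.3 [ 0.  -0.1  0. ] j6 50.8
 rotvec to yaw 190.3 [ 1.0e-01  1.0e-01 -1.8e+02] j6 50.8
```

View pics/w8.png

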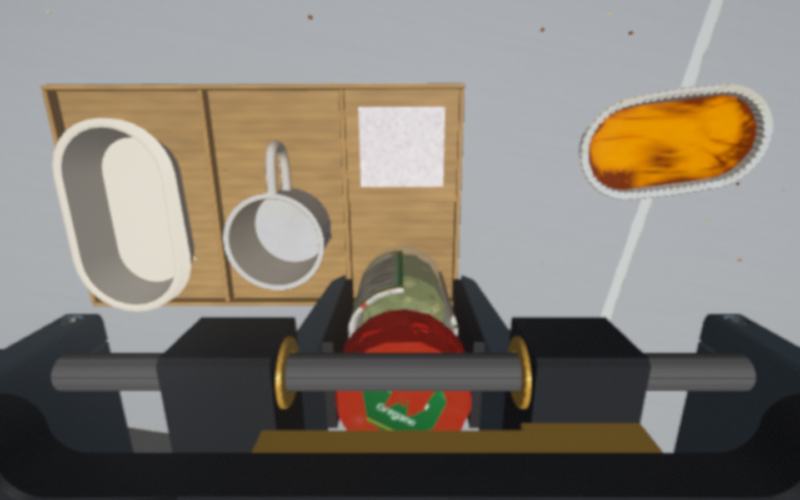

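Stack and measure sit inside their compartments; jar body (404,290) is centred over the square (walls x≈348–460).

Converted, 20 mm is 0.4, 15 mm is 0.3.

Call:
pendant:
  segments:
    - [[0, 0.016, 0.4], [0, 0, 0]]
    - [[0, 0, 0.3], [0, 0, 0]]
    - [[0, 0, 0.16], [0, 0, 0]]
    - [[0, 0, 0.04], [0, 0, 0]]
    - [[0, 0, 0], [0, 0, 0]]
    - [[0, 0, 0], [0, 0, 0]]

```text
time_s: 22.8
ee_pos: [464.8, -244.3, 53.8]
ee_rot: [179.9, -0.1, 10.3]
force: [0.0, 0.8, -0.5]
gripper_width: 43.9
gripper_force: 20.0
```

Call:
pendant:
  segments:
    - [[0, 0, 0.02], [0, 0, 0]]
    - [[0, 0, 0], [0, 0, 0]]
    - [[0, 0, 0], [0, 0, 0]]

```text
time_s: 23.1
ee_pos: [464.2, -244.1, 52.2]
ee_rot: [180.0, -0.0, 10.3]
force: [0.1, 0.0, -1.4]
gripper_width: 44.3
gripper_force: 20.0
```

Call:
pendant:
  segments:
    - [[0, 0, 0.02], [0, 0, 0]]
    - [[0, 0, 0], [0, 0, 0]]
    - [[0, 0, 0], [0, 0, 0]]

```text
time_s: 23.4
ee_pos: [464.1, -244.0, 51.0]
ee_rot: [180.0, -0.0, 10.3]
force: [-0.3, 0.5, 0.1]
gripper_width: 44.2
gripper_force: 20.0
```

```bash
python3 -c "
from h import *
blob('w8',(560,60,795,215),26)"
```

```text
w8 centre [ 562.4 -383.6] size [51.2 98.6] long axis dir 108.1
```

Converted, 1 mm is 0.02.

Call:
pendant:
  segments:
    - [[0, 0, 0.02], [0, 0, 0]]
    - [[0, 0, 0], [0, 0, 0]]
    - [[0, 0, 0], [0, 0, 0]]

```text
time_s: 23.7
ee_pos: [464.2, -244.0, 50.8]
ee_rot: [180.0, -0.0, 10.3]
force: [-1.0, 1.5, 5.7]
gripper_width: 44.3
gripper_force: 19.9
```

Call:
pendant:
  segments:
    - [[0, 0, 0.02], [0, 0, 0]]
    - [[0, 0, 0], [0, 0, 0]]
    - [[0, 0, 0], [0, 0, 0]]

```text
time_s: 24.0
ee_pos: [464.3, -243.9, 50.8]
ee_rot: [180.0, -0.0, 10.3]
force: [-3.1, 2.5, 12.0]
gripper_width: 43.9
gripper_force: 20.0
```

Call:
pendant:
  segments:
    - [[0, 0, 0], [0, 0, 0]]
    - [[0, 0, 0], [0, 0, 0]]
    - [[0, 0, 0], [0, 0, 0]]
    - [[0, 0, 0], [0, 0, 0]]
  finger_gap: 66

```text
time_s: 24.4
ee_pos: [464.0, -243.9, 48.7]
ee_rot: [-180.0, 0.0, 10.3]
force: [0.9, -0.5, -0.1]
gripper_width: 65.9
gripper_force: 0.0
```

Call:
pendant:
  segments:
    - [[0, 0, -0.4], [0, 0, 0]]
    - [[0, 0, -0.8], [0, 0, 0]]
    - [[0, 0, -0.8], [0, 0, 0]]
    - [[0, 0, -0.9], [0, 0, 0]]
    - [[0.36, 0.774, 0], [0, 0, 0]]
    - [[0.36, 0.774, 0], [0, 0, 0]]
    - [[0.36, 0.774, 0], [0, 0, 0]]
    - [[0.36, 0.774, 0], [0, 0, 0]]
  quiet: true

```text
ok
```

Call:
pendant:
  segments:
    - [[0, 0, 0], [0, 0, 0.1844]]
    - [[0, 0, 0.2], [0, 0, 0.1844]]
    - [[0, 0, 0.2], [0, 0, 0.1844]]
    - [[0, 0, 0.2], [0, 0, 0.1844]]
    - [[0, 0, 0.2], [0, 0, 0.1844]]
    - [[0, 0, 0.2], [0, 0, 0.1844]]
    - [[0, 0, 0.2], [0, 0, 0.1844]]
    - [[0, 0, 0.2], [0, 0, 0.1844]]
  finger_gap: 91
  quiet: true

```text
ok
```

Call:
pendant:
  segments:
    - [[0, 0, 0.2], [0, 0, 0.1844]]
    - [[0, 0, 0.2], [0, 0, 0.18]]
    - [[0, 0, 0], [0, 0, 0]]
    - [[0, 0, 0], [0, 0, 0]]

```text
time_s: 26.4
ee_pos: [562.6, -383.4, 103.7]
ee_rot: [180.0, 0.0, -72.3]
force: [0.7, 0.2, 0.1]
gripper_width: 90.9
gripper_force: 0.0
```

```bash
python3 -c "
from h import *
wristshot('w9')
blob('w9',(310,60,500,345),26)
to([562.5,-383.5,12],-72.2)"
```

```text
w9 centre [ 562.2 -382.5] size [50.6 98.4] long axis dir 107.7
pos [ 562.9 -383.5  104.2] [-180.    -0.   -72.3] t 26.4 move(tool) [-0.2  0.4 92.2]
 rotvec to yaw -72.2 [-0.  -0.  -0.1] j6 127.1
 rotvec to yaw 107.8 [ -0.    0.  179.9] j6 127.1
```

View pics/w9.png

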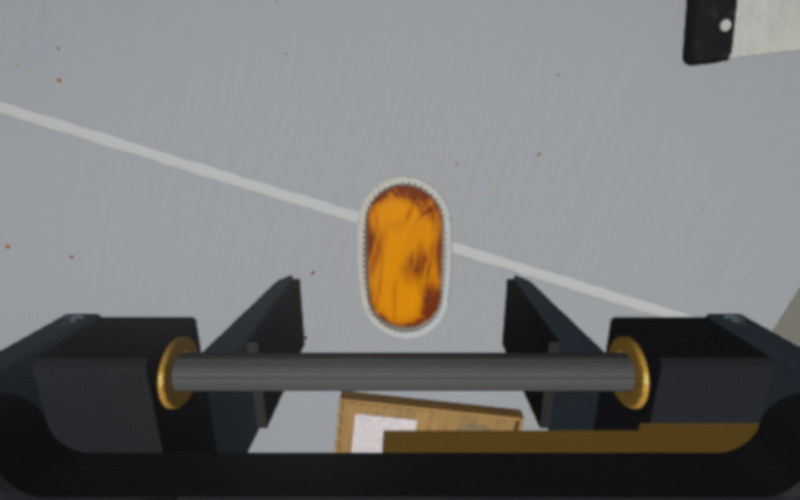

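Cake centred at (404,257) between the fingers, long axis upright in the picture: aligned.

Call:
pendant:
  segments:
    - [[0, 0, 0.8], [0, 0, 0]]
    - [[0, 0, 0.7], [0, 0, 0]]
    - [[0, 0, 0.36], [0, 0, 0]]
    - [[0, 0, 0], [0, 0, 0]]
    - [[0, 0, 0], [0, 0, 0]]

```text
time_s: 26.95
ee_pos: [563.4, -383.9, 11.9]
ee_rot: [-179.9, -0.1, -72.4]
force: [-1.4, 0.2, 0.5]
gripper_width: 90.5
gripper_force: 0.0
```

Call:
pendant:
  segments:
    - [[0, 0, 0], [0, 0, 0]]
    - [[0, 0, 0], [0, 0, 0]]
    - [[0, 0, 0], [0, 0, 0]]
    - [[0, 0, 0], [0, 0, 0]]
    - [[0, 0, 0], [0, 0, 0]]
    - [[0, 0, 0], [0, 0, 0]]
  finger_gap: 40
  force: 15

```text
time_s: 27.55
ee_pos: [562.7, -383.5, 11.6]
ee_rot: [-180.0, -0.0, -72.5]
force: [-1.6, 0.4, 3.1]
gripper_width: 57.8
gripper_force: 15.0
```

```bash
python3 -c "
from h import *
to([562.5,-383.5,12],-72.2)"
```

```text
pos [ 562.7 -383.5   11.6] [-180.    -0.   -72.5] t 27.6 move(tool) [-0.1  0.2 -0.4]
 rotvec to yaw -72.2 [-0.  -0.  -0.3] j6 127.2
 rotvec to yaw 107.8 [-1.000e-01  0.000e+00  1.797e+02] j6 127.2
```

Converted, -40 mm is -0.8, -35 mm is -0.7, -8.5 degrees is -0.1889.

Call:
pendant:
  segments:
    - [[0, 0, -0.7], [0, 0, 0]]
    - [[0, 0, -0.8], [0, 0, -0.1889]]
    - [[0, 0, -0.8], [0, 0, -0.1889]]
    - [[0, 0, -0.8], [0, 0, -0.1889]]
    - [[0, 0, -0.8], [0, 0, -0.1889]]
    - [[0, 0, 0], [0, 0, -0.1889]]
    - [[0, 0, 0], [0, 0, -0.1889]]
    - [[0, 0, 0], [0, 0, -0.1889]]
  quiet: true

```text
ok
```

Call:
pendant:
  segments:
    - [[0, 0, 0], [0, 0, -0.1889]]
    - [[0, 0, 0], [0, 0, -0.0156]]
    - [[-0.145, -0.954, 0], [0, 0, 0]]
    - [[-0.145, -0.954, 0], [0, 0, 0]]
    - [[-0.145, -0.954, 0], [0, 0, 0]]
    - [[-0.145, -0.954, 0], [0, 0, 0]]
    - [[-0.145, -0.954, 0], [0, 0, 0]]
    - [[-0.145, -0.954, 0], [0, 0, 0]]
  quiet: true

```text
ok
```

Call:
pendant:
  segments:
    - [[-0.145, -0.954, 0], [0, 0, 0]]
    - [[-0.145, -0.954, 0], [0, 0, 0]]
    - [[-0.145, -0.954, 0], [0, 0, 0]]
    - [[-0.145, -0.954, 0], [0, 0, 0]]
    - [[-0.145, -0.954, 0], [0, 0, 0]]
    - [[-0.145, -0.954, 0], [0, 0, 0]]
    - [[0, 0, 0.8], [0, 0, 0]]
    - [[0, 0, 0.8], [0, 0, 0]]
  quiet: true

```text
ok
```

Call:
pendant:
  segments:
    - [[0, 0, 0.4], [0, 0, 0]]
    - [[0, 0, 0], [0, 0, 0]]
    - [[0, 0, 0], [0, 0, 0]]

```text
time_s: 30.25
ee_pos: [514.1, 193.7, 106.3]
ee_rot: [-180.0, -0.0, -3.9]
force: [0.9, 0.7, -0.4]
gripper_width: 57.7
gripper_force: 15.0
```

```bash
python3 -c "
from h import *
wristshot('w10')
to([513.9,193.4,15],-3.8)"
```

```text
pos [514.7 193.8 107.2] [-1.799e+02 -1.000e-01 -3.900e+00] t 30.3 move(tool) [-1.   0.5 92.2]
 rotvec to yaw -3.8 [-0.1 -0.1 -0.1] j6 113.3
 rotvec to yaw 176.2 [-2.000e-01  1.000e-01  1.799e+02] j6 113.3
```

View pics/w10.png

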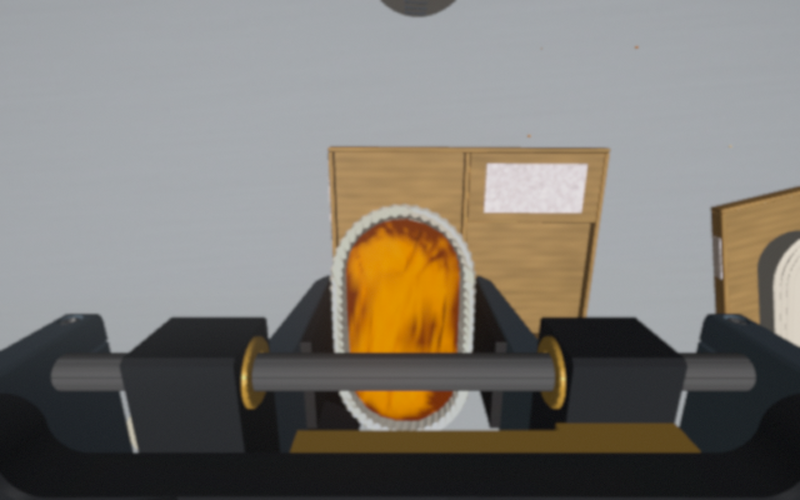

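Cake is over the long compartment (walls at columns 333 and 465, cake at 403), far edge row 149.

Converted, 45 mm is 0.9, 30 mm is 0.6.

```bash
python3 -c "
from h import *
c=cam('w10')
print(fitbox(c,[(330,147),(609,149)],[(68,89,11),(68,-89,11)]))"
```

```text
(array([510.8, 151.8]), np.float64(-4.3), array([-1.8,  0.1,  1.8,  0.3]))
```

Call:
pendant:
  segments:
    - [[-0.02, 0, 0.9], [0, 0, 0]]
    - [[0, 0, 0.6], [0, 0, 0]]
    - [[0, 0, 0.24], [0, 0, 0]]
    - [[0, 0, 0.04], [0, 0, 0]]
    - [[0, 0, 0], [0, 0, 0]]
    - [[0, 0, 0], [0, 0, 0]]

```text
time_s: 30.9
ee_pos: [514.2, 194.1, 18.7]
ee_rot: [-179.9, -0.2, -3.8]
force: [-0.4, 0.0, -0.3]
gripper_width: 58.0
gripper_force: 15.0
```

Call:
pendant:
  segments:
    - [[0, 0, 0.02], [0, 0, 0]]
    - [[0, 0, 0], [0, 0, 0]]
    - [[0, 0, 0], [0, 0, 0]]

```text
time_s: 31.2
ee_pos: [512.8, 193.7, 16.4]
ee_rot: [-180.0, -0.0, -3.8]
force: [-0.7, -0.6, -1.7]
gripper_width: 57.7
gripper_force: 15.0
```

Call:
pendant:
  segments:
    - [[0, 0, 0.02], [0, 0, 0]]
    - [[0, 0, 0], [0, 0, 0]]
    - [[0, 0, 0], [0, 0, 0]]

```text
time_s: 31.5
ee_pos: [512.5, 193.6, 14.9]
ee_rot: [180.0, 0.0, -3.8]
force: [0.3, 0.0, -0.4]
gripper_width: 57.6
gripper_force: 15.0
```

Converted, 0.7 mm is 0.014.

Call:
pendant:
  segments:
    - [[0, 0, 0.014], [0, 0, 0]]
    - [[0, 0, 0], [0, 0, 0]]
    - [[0, 0, 0], [0, 0, 0]]

```text
time_s: 31.8
ee_pos: [512.7, 193.6, 14.5]
ee_rot: [-180.0, -0.0, -3.8]
force: [-0.3, -0.9, 3.9]
gripper_width: 57.7
gripper_force: 15.0
```

Call:
pendant:
  segments:
    - [[0, 0, 0.014], [0, 0, 0]]
    - [[0, 0, 0], [0, 0, 0]]
    - [[0, 0, 0], [0, 0, 0]]

```text
time_s: 32.1
ee_pos: [512.7, 193.6, 14.5]
ee_rot: [-180.0, -0.0, -3.8]
force: [-1.7, -0.3, 7.9]
gripper_width: 57.6
gripper_force: 15.0
```

Call:
pendant:
  segments:
    - [[0, 0, 0], [0, 0, 0]]
    - [[0, 0, 0], [0, 0, 0]]
    - [[0, 0, 0], [0, 0, 0]]
  finger_gap: 72

```text
time_s: 32.4
ee_pos: [512.6, 193.5, 13.2]
ee_rot: [180.0, 0.0, -3.8]
force: [-0.9, 0.3, 0.7]
gripper_width: 71.9
gripper_force: 0.0
```

Call:
pendant:
  segments:
    - [[0, 0, -0.4], [0, 0, 0]]
    - [[0, 0, -0.8], [0, 0, 0]]
    - [[0, 0, -0.8], [0, 0, 0]]
    - [[0, 0, -0.8], [0, 0, 0]]
    - [[-0.546, -0.696, 0], [0, 0, 0]]
    - [[-0.546, -0.696, 0], [0, 0, 0]]
    - [[-0.546, -0.696, 0], [0, 0, 0]]
    - [[-0.546, -0.696, 0], [0, 0, 0]]
  quiet: true

```text
ok
```

Call:
pendant:
  segments:
    - [[-0.546, -0.696, 0], [0, 0, 0]]
    - [[0, 0, 0.14], [0, 0, -0.1778]]
    - [[0, 0, 0.14], [0, 0, -0.1778]]
    - [[0, 0, 0.14], [0, 0, -0.1778]]
    - [[0, 0, 0.14], [0, 0, -0.1778]]
    - [[0, 0, 0.14], [0, 0, -0.1778]]
    - [[0, 0, 0.14], [0, 0, -0.1778]]
    - [[0, 0, 0.14], [0, 0, -0.1778]]
  finger_gap: 80
  quiet: true

```text
ok
```

Call:
pendant:
  segments:
    - [[0, 0, 0], [0, 0, -0.1778]]
    - [[0, 0, 0], [0, 0, 0]]
    - [[0, 0, 0], [0, 0, 0]]

```text
time_s: 34.3
ee_pos: [387.9, 376.2, 104.3]
ee_rot: [180.0, 0.0, 60.0]
force: [1.2, -0.4, -0.0]
gripper_width: 80.0
gripper_force: 0.0
```

```bash
python3 -c "
from h import *
wristshot('w11')
to([388.2,376.4,10],60)"
```

```text
pos [388.  376.3 104.5] [180.   -0.   60.1] t 34.4 move(tool) [ 0.2  0.1 94.5]
 rotvec to yaw 60 [ 0.  -0.   0.1] j6 72.8
 rotvec to yaw 240 [   0.     0.  -179.9] j6 72.8
```

View pics/w11.png

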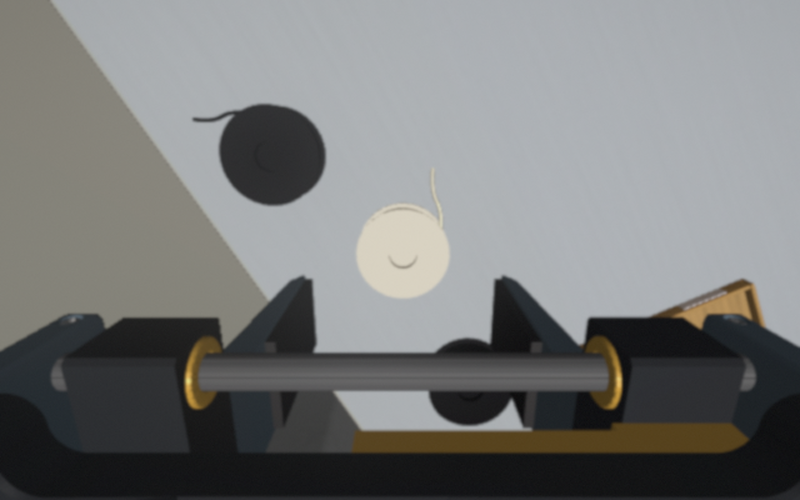

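Cream spool centre (403,251) between the fingers; tail root (441,225); black look-alikes at (272,153) and (468,382) clear of the fingers.

```bash
python3 -c "
from h import *
p=w(cam('w11'),403/1.25,251/1.25,22);print(p)
to([p[0],p[1],10],60)"
```

```text
[390.30138574 378.6207737   22.        ]
pos [388.  376.3 104.5] [180.   -0.   60.1] t 34.4 move(tool) [ 3.2  0.8 94.5]
 rotvec to yaw 60 [ 0.  -0.   0.1] j6 72.8
 rotvec to yaw 240 [   0.     0.  -179.9] j6 72.8
```

Converted, 40 mm is 0.8, 35 mm is 0.7.

Call:
pendant:
  segments:
    - [[0.05, 0.01, 0.8], [0, 0, 0]]
    - [[0, 0, 0.7], [0, 0, 0]]
    - [[0, 0, 0.38], [0, 0, 0]]
    - [[0, 0, 0], [0, 0, 0]]
    - [[0, 0, 0], [0, 0, 0]]

```text
time_s: 34.85
ee_pos: [389.9, 378.5, 10.9]
ee_rot: [180.0, -0.0, 60.2]
force: [1.0, -0.1, 0.5]
gripper_width: 80.1
gripper_force: 0.0
```

Call:
pendant:
  segments:
    - [[0, 0, 0], [0, 0, 0]]
    - [[0, 0, 0], [0, 0, 0]]
    - [[0, 0, 0], [0, 0, 0]]
    - [[0, 0, 0], [0, 0, 0]]
    - [[0, 0, 0], [0, 0, 0]]
  finger_gap: 40
  force: 12

```text
time_s: 35.35
ee_pos: [390.1, 378.6, 11.6]
ee_rot: [180.0, -0.1, 60.2]
force: [-0.6, 0.2, 6.5]
gripper_width: 59.5
gripper_force: 12.0
```

```bash
python3 -c "
from h import *
to([390,378,10],60)"
```

```text
pos [390.1 378.6  11.6] [ 1.80e+02 -1.00e-01  6.02e+01] t 35.4 move(tool) [-0.6  0.2  1.6]
 rotvec to yaw 60 [ 0.  -0.1  0.2] j6 72.7
 rotvec to yaw 240 [ 2.000e-01  1.000e-01 -1.798e+02] j6 72.7
```

Converted, -45 mm is -0.9, 36.2 mm is 0.724.

Call:
pendant:
  segments:
    - [[0, 0, -0.6], [0, 0, 0]]
    - [[0, 0, -0.9], [0, 0, 0]]
    - [[-0.624, 0.724, -0.1], [0, 0, 0]]
    - [[-0.624, 0.724, -0.1], [0, 0, 0]]
    - [[-0.624, 0.724, -0.1], [0, 0, 0]]
    - [[-0.624, 0.724, -0.1], [0, 0, 0]]
    - [[-0.624, 0.724, 0], [0, 0, 0]]
    - [[-0.624, 0.724, 0], [0, 0, 0]]
  quiet: true

```text
ok
```

Call:
pendant:
  segments:
    - [[0, 0, 0], [0, 0, 0]]
    - [[0, 0, 0], [0, 0, 0]]

```text
time_s: 36.35
ee_pos: [485.1, 106.9, 105.4]
ee_rot: [-180.0, 0.0, 60.0]
force: [0.6, -0.3, -0.3]
gripper_width: 59.9
gripper_force: 12.0
```

```bash
python3 -c "
from h import *
wristshot('w12')
to([485.6,108.6,15],60)"
```

```text
pos [484.8 107.9 105.4] [-180.     0.    60.2] t 36.4 move(tool) [ 1.   0.4 90.4]
 rotvec to yaw 60 [-0.   0.   0.2] j6 41.0
 rotvec to yaw 240 [-0.000e+00 -1.000e-01 -1.798e+02] j6 41.0
```

View pics/w12.png

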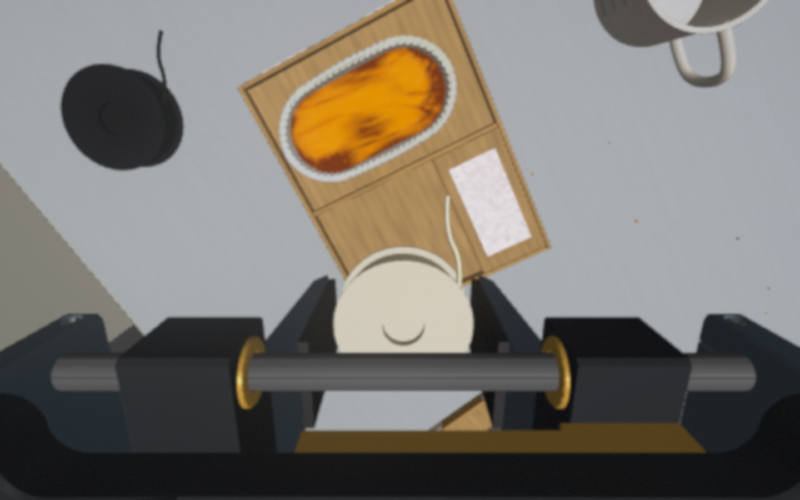

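Cake lies within the long compartment; the spool is over the square one. Corners: (240,88), (549,247); divider ends (316,213), (497,128).

```bash
python3 -c "
from h import *
B=fitbox(cam('w12'),[(240,88),(549,247),(315,214),(497,128)],[(-68,89,11),(68,-89,11),(-66,.5,11),(67,.5,11)]);print(B)
p=place((*B[0],B[1]),-22.5,-43.5);to([*p,15],60)"
```

```text
(array([511.4, 150.9]), np.float64(-4.5), array([-2.3, -0.6,  1.9,  2.5, -2.6,  1.8,  3.1, -2.2]))
pos [484.8 107.9 105.4] [-180.     0.    60.2] t 36.4 move(tool) [ 1.6  0.  90.4]
 rotvec to yaw 60 [-0.   0.   0.2] j6 41.0
 rotvec to yaw 240 [-0.000e+00 -1.000e-01 -1.798e+02] j6 41.0
```

Converted, 45 mm is 0.9, 28 mm is 0.56.

Call:
pendant:
  segments:
    - [[0.026, 0, 0.9], [0, 0, 0]]
    - [[0, 0, 0.56], [0, 0, 0]]
    - [[0, 0, 0.24], [0, 0, 0]]
    - [[0, 0, 0.04], [0, 0, 0]]
    - [[0, 0, 0], [0, 0, 0]]
    - [[0, 0, 0], [0, 0, 0]]

```text
time_s: 37.0
ee_pos: [486.8, 109.5, 19.8]
ee_rot: [179.9, -0.1, 60.3]
force: [-0.0, -0.4, -0.9]
gripper_width: 59.6
gripper_force: 12.0
```

Call:
pendant:
  segments:
    - [[0, 0, 0.02], [0, 0, 0]]
    - [[0, 0, 0], [0, 0, 0]]
    - [[0, 0, 0], [0, 0, 0]]

```text
time_s: 37.3
ee_pos: [486.0, 108.9, 18.0]
ee_rot: [180.0, -0.0, 60.2]
force: [-0.4, -1.1, -0.0]
gripper_width: 59.7
gripper_force: 12.0
```

Call:
pendant:
  segments:
    - [[0, 0, 0.02], [0, 0, 0]]
    - [[0, 0, 0], [0, 0, 0]]
    - [[0, 0, 0], [0, 0, 0]]

```text
time_s: 37.6
ee_pos: [485.7, 108.8, 16.5]
ee_rot: [-180.0, 0.0, 60.2]
force: [0.2, -0.0, -0.6]
gripper_width: 59.4
gripper_force: 12.0
```

Converted, 1 mm is 0.02.

Call:
pendant:
  segments:
    - [[0, 0, 0.02], [0, 0, 0]]
    - [[0, 0, 0], [0, 0, 0]]
    - [[0, 0, 0], [0, 0, 0]]

```text
time_s: 37.9
ee_pos: [485.7, 108.9, 15.5]
ee_rot: [-180.0, 0.0, 60.2]
force: [-0.2, 0.6, 0.0]
gripper_width: 59.5
gripper_force: 12.0
```

Call:
pendant:
  segments:
    - [[0, 0, 0.014], [0, 0, 0]]
    - [[0, 0, 0], [0, 0, 0]]
    - [[0, 0, 0], [0, 0, 0]]

```text
time_s: 38.2
ee_pos: [485.7, 108.9, 14.8]
ee_rot: [180.0, 0.0, 60.2]
force: [0.4, -0.1, -0.1]
gripper_width: 59.5
gripper_force: 12.0
```

Call:
pendant:
  segments:
    - [[0, 0, 0.014], [0, 0, 0]]
    - [[0, 0, 0], [0, 0, 0]]
    - [[0, 0, 0], [0, 0, 0]]

```text
time_s: 38.5
ee_pos: [485.8, 108.9, 14.6]
ee_rot: [180.0, -0.0, 60.2]
force: [-1.0, -0.2, 5.7]
gripper_width: 59.4
gripper_force: 12.0
```

Call:
pendant:
  segments:
    - [[0, 0, 0], [0, 0, 0]]
    - [[0, 0, 0], [0, 0, 0]]
    - [[0, 0, 0], [0, 0, 0]]
  finger_gap: 71

```text
time_s: 38.8
ee_pos: [485.7, 108.9, 13.9]
ee_rot: [-180.0, 0.0, 60.2]
force: [-0.2, -0.8, 0.5]
gripper_width: 70.9
gripper_force: 0.0
```

Call:
pendant:
  segments:
    - [[0, 0, -0.3], [0, 0, 0]]
    - [[0, 0, -0.7], [0, 0, 0]]
    - [[0, 0, -0.9], [0, 0, 0]]
    - [[0, 0, -0.9], [0, 0, 0]]
    - [[0, 0, -0.9], [0, 0, 0]]
    - [[0, 0, -0.9], [0, 0, 0]]
    - [[-0.8, 0, -0.4], [0, 0, 0]]
    - [[-0.8, 0, 0], [0, 0, 0]]

```text
time_s: 39.6
ee_pos: [447.6, 39.3, 267.4]
ee_rot: [179.6, -0.2, 60.4]
force: [0.5, -1.3, -0.4]
gripper_width: 71.1
gripper_force: 0.0
```

Call:
pendant:
  segments:
    - [[0, 0, 0], [0, 0, 0]]
    - [[0, 0, 0], [0, 0, 0]]

```text
time_s: 39.8
ee_pos: [445.8, 39.2, 264.1]
ee_rot: [180.0, -0.0, 60.1]
force: [-0.7, -0.0, 0.0]
gripper_width: 71.1
gripper_force: 0.0
```

```bash
python3 - <<'E'
from h import *
c=wristshot('w13');im=cv2.imread('pics/w13.png')
print("expected spool px",proj(c,[485.8,108.9,25])*1.25,"jar",proj(c,[464.3,-244,109])*1.25)
hsv=cv2.cvtColor(im,cv2.COLOR_BGR2HSV)
def big(m,z,n):
    m=cv2.morphologyEx(m,cv2.MORPH_OPEN,np.ones((7,7),np.uint8));m[300:]=0
    for k in sorted(cv2.findContours(m,cv2.RETR_EXTERNAL,cv2.CHAIN_APPROX_NONE)[0],key=cv2.contourArea)[-3:]:
        p=np.array([w(c,u/1.25,v/1.25,z)[:2] for u,v in k[:,0]],np.float32);r=cv2.minAreaRect(p);print(n,np.round(r[0],1),np.round(r[1],1),round(r[2],1))
big(cv2.inRange(hsv,(15,15,170),(35,70,255)),25,"cream")
big(cv2.inRange(hsv,(8,180,120),(25,255,255)),29,"cake")
E
```

```text
expected spool px [401.83197391 125.62248144] jar [563.05546145 464.29135139]
cream [470.  -67.9] [92.2 41.8] 12.6
cream [485.6 106.3] [59.5 59.4] 60.1
cake [807.   33.7] [10.8 26.7] 27.0
cake [799.7  -2.1] [37.9 34.5] 42.1
cake [511.7 192.7] [45.1 91.1] 86.6
```

Run:
```python
from h import *
for n in("scene","side"):
    c=camera_model(n);im=grab_frame(n);h=cv2.cvtColor(im,cv2.COLOR_BGR2HSV)
    e=proj(c,[464.3,-244,99]);m=cv2.inRange(h,(0,120,50),(8,255,255))|cv2.inRange(h,(172,120,50),(180,255,255))
    ys,xs=np.nonzero(m);k=np.hypot(xs-e[0],ys-e[1])<30;print(n,e.round(1),k.sum(),xs[k].mean() if k.any() else None,ys[k].mean() if k.any() else None)
print(job_done())
```

```text
scene [402.  174.6] 0 None None
side [363.7 140.3] 65 364.7692307692308 142.3846153846154
the job is handed in; nothing more can be done
None
```

Both trays are packed, in the order you listed, and the job is handed in at about 40 s. In the last images the cake and spool were flat in their compartments, and the jar's cap was where an upright jar's should be. I didn't check again that the larger measuring cup and timer stayed put, but the arm went nowhere near them.

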